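# Make up a counting kit and a labelling kit

### The arm

A 6-joint arm with a two-finger parallel gripper is mounted at the origin on a cart in front of the work surface, level with it; the furniture and walls round the work are solid. World frame = base frame: x ahead of the robot, y to its left, z up, the work surface at z = 0. Lengths are in m, angles in rad, forces in N, time in s.
With the tool pointing down it reaches from about 0.225 to 0.725 m from the base axis. Payload 3.1 kg.
Tool frame: the origin (TCP) lies at the centre of the arm's flange, where the gripper is bolted on; the fingertips stand 173 mm ahead of it and the grasp point (between the pads) lies 155 mm ahead of it; x points along the fingers, y is the direction in which the jaws open and shut, and the axes are right-handed (so a half turn about x gives the same grasp; the last joint's range is limited). The gripper opens to 85 mm and grips with 20 to 120 N. Pads are 22 mm wide; open, the fingers measure 114 mm over their backs; the gripper's body (76 mm by 85 mm) begins 54 mm behind the grasp point. The pads swing forward as they close: fully open they stand 13 mm farther back than shut.
Start: joints at [1.175, 0.048, 0.099, 1.622, 0, 1.443], TCP at [0.139, 0.506, 0.405] pointing down, gripper open.
Joint ranges: [-2.91, 2.91], [-0.99, 1.94], [-1.21, 1.42], [-2.12, 2.29], [-1.49, 1.47], [-3.14, 3.14]. Speed limits (rad/s): [2.79, 2.79, 3.14, 3.14, 3.14, 3.14].

### API

Orientations are given as a rotation vector (axis times angle).
In Python, from plant import manip gives the robot as it stands. Calls block until the motion is done:
- manip.move_ptp(position, orientation): joint-space move of the TCP to a pose.
- manip.move_l(position, frame=None, rate=0.15): straight line of the TCP; frame=None keeps the orientation; rate is the mean speed in m/s.
- manip.goto_joints(angles): joint-space move.
- manip.command_gripper(opening): finger opening in m; the grip force is fixed at half the most; returns when the fingers have stopped.
- manip.pause(seconds).
- manip.solve_ik(position, orientation): joint angles nearest the present ones, or None.
- manip.state(): the state.
- manip.read_camera(name): name is "scene" or "top"; returns a dict with "pixels" (420x560x3 uint8, red, green, blue), "depth" (420x560 float32, m along the optical axis (not along the pixel's ray), 0 where there is no reading), "vfov" (degrees; the focal length in pixels is half the picture's height over the tangent of half this angle, whatever the lens; pixels are square), "cx", "cy" (the principal point, pixels), "dist" ([k1, k2, p1, p2, k3] as OpenCV has them; the pictures are not rectified), "R" (3x3) and "t" (3): a world point X has camera coordinates R X + t. Camera axes: x right, y down, z forward; pixel columns grow to the right and rows downward; lengths in m; the calibration is good to about 2 mm. A picture is of the moment at which its call begins.
A pose or a line that the arm cannot do raises manip.Unreachable and nothing moves.
- manip.job_done(): hands the job in, once; it reports no verdict.
Trained networks look in the newest picture that a camera, given by its name, has taken for a name from the list of things; names that differ only in an ending like _2 or _b are one class to them, and where a whole thing is asked for, a point or a joint stands for the part that bears it (a point fixed in the world has none). Each returns a list of dicts, best first, with "confidence" (0 to 1); they miss things now and then, are a little off and sometimes report something else, mostly with a low value. They report only what shows in the picture. A call takes as long as a camera call. They do not tell look-alikes from the thing itself.
- manip.spot_in(camera, query): "location" ([column, row] as shares, 0 to 1, of the picture: columns of its width, rows of its height, amid what is visible of it).
The state is a dict: "time": time; "joint_pos": joint angles; "qd": joint speeds; "tau": joint torques, N m; "tool_pos": TCP position; "eef_rot": TCP orientation; "wrist_force": force on the tool from outside, world axes, zero at the start; "torque": the same for the moment, N m; "finger_gap": finger opening in m.
Only numpy, scipy, OpenCV 4.12 (cv2) and the standard library are available. Lean on these libraries where they do the work, as an engineer would, in place of code of your own. Each camera call takes 0.05 s, during which the arm holds its last target.

### The job

Make up two kits in the white trays from the stock lying between them: the short tray (one large pocket) is the counting kit and gets one seed vial and the tally counter; the long tray (two large pockets) is the labelling kit and gets the other seed vial, the label roll and the eraser. Stand each vial upright on the floor of its tray's small square well, and set the other three the right way up and flat on the floor of a large pocket, one thing to a pocket. Leave the glue stick and the binder clip standing where they are.

Things in the scene. Friction and masses are not known exactly. Their poses are not given: they have to be found in the camera images.
- tray_two: short white kit tray with grey pocket floors, fixed to the table: 154 (x) x 118 (y) mm, 12 mm high, floor 3 mm thick, walls 4 mm. Origin: centre of its underside. Its pockets stand in a row along its x axis: a square well 46 x 46 mm centred at x = -50 mm (y = 0), in a solid ledge 12 mm high; and one large pocket, 96 (x) x 110 (y) mm, centred at x = +25 mm (y = 0). Pocket floors 3 mm above the table
- tray_three: long white kit tray with grey pocket floors, fixed to the table: 254 (x) x 118 (y) mm, 12 mm high, floor 3 mm thick, walls 4 mm. Origin: centre of its underside. Pockets in a row along its x axis: a square well 46 x 46 mm centred at x = -100 mm (y = 0), in a solid ledge 12 mm high; and two large pockets, each 96 (x) x 110 (y) mm, centred at x = -25 mm and x = +75 mm (y = 0). Pocket floors 3 mm above the table
- vial_a: small glass vial of seeds with a black screw cap, standing: 23.6 mm diameter, 59 mm high, 22 g. Origin: centre of its underside, z up along its axis. The same as vial_b; either may go to either tray
- vial_b: small glass vial of seeds with a black screw cap, standing, the same as vial_a: 23.6 mm diameter, 59 mm high, 22 g. Origin: centre of its underside, z up along its axis
- tally_counter: grey round hand tally counter, lying flat, dial up: body 43 mm diameter, 27 mm high, its axis at x = +4.5, y = +2 mm from the origin, which lies at the level of its underside; z up. About z, from its x axis: a push button sticks out some 10 mm at -0.43 rad, a small knob some 5 mm at -2.03 rad, and a thin finger ring lies 13 mm beyond the body at 2.72 rad. The body is clear for a grip across the line at +1.92 rad (110 degrees). 75 g
- label_roll: roll of yellow labels, lying flat: 58 mm diameter, 26 mm high, 40 g. Origin: centre of its underside, z up along its axis
- eraser: worn eraser in its sleeve, lying flat: 45 x 20 mm, 12 mm thick, 15 g. Origin: centre of its underside, z up. Its long side points at +1.187 rad from its x axis (about z), its 20 mm width at -0.384 rad
- glue_stick: glue stick, standing, 24 mm diameter, 84 mm high, 30 g, taller than the vials. Belongs to no kit. Origin: centre of its underside, z up
- binder_clip: black binder clip standing on its back, wire handles up: 35 x 32 mm, 37 mm high, 12 g. Belongs to no kit. Origin: centre of its underside, z up
Not all that is in view belongs to the job. What is shaped like the vial_b but purple is not meant. Several things look just like the label_roll: the one meant starts nearest to the robot's base.

How it is judged:
By the outcome, as a careful person would: the job done as asked, in the order asked, and still so for the second after the job is handed in, with the robot touching nothing.
It also fails if it takes over 115 s, if anything falls off the work surface, if the arm or the gripper's body presses on something with over 40 N, if the wrist force passes 120 N, or if a joint passes its speed limit or range.

## Working session

There is one attempt and no reset: what is moved stays moved. The work goes in short steps, each a Python script; the robot and the scene stay as the last script left them, time stands still between calls to the robot, and variables do not carry over. Pictures are saved under pics/ and viewed, and the job is handed in when it is done.

```bash
ls; mkdir -p pics; python3 - <<'E'
from plant import manip
import cv2,numpy as np,pickle
d={}
for n in("scene","top"):
    c=manip.read_camera(n);d[n]=c
    cv2.imwrite(f"pics/{n}0.png",cv2.resize(c["pixels"][:,:,::-1],(784,588),interpolation=cv2.INTER_CUBIC))
    print(n,c["vfov"],c["cx"],c["cy"],c["dist"],c["R"],c["t"])
pickle.dump(d,open("cam0.pkl","wb"))
for n in d:
    for q in("tray_two","tray_three","vial_a","tally_counter","label_roll","eraser","glue_stick","binder_clip"):
        print(n,q,[(np.round(np.array(r["location"])*[560,420]).tolist(),round(r["confidence"],2)) for r in manip.spot_in(n,q)])
print(manip.state())
E
```

```text
pics
scene 56.55343532238274 273.80357679469637 212.78440386109392 [-0.07983915  0.          0.          0.          0.        ] [[-0.45079254 -0.8926121   0.00545181]
 [-0.5833387   0.28996741 -0.75870604]
 [ 0.67564935 -0.34519928 -0.65141033]] [0.24876977 0.34431551 0.48824832]
top 48.219749837276545 273.2330099088911 205.6684789756744 [-0.12730053  0.          0.          0.          0.        ] [[ 0.00343036 -0.99997993 -0.00532651]
 [-0.99447623 -0.0028526  -0.10492327]
 [ 0.10490597  0.00565701 -0.99446606]] [0.0098847  0.53494388 1.24632541]
scene tray_two [([404.0, 194.0], 0.89), ([142.0, 282.0], 0.16)]
scene tray_three [([140.0, 284.0], 0.64)]
scene vial_a [([219.0, 195.0], 0.79), ([301.0, 202.0], 0.76)]
scene tally_counter [([242.0, 277.0], 0.73)]
scene label_roll [([247.0, 226.0], 0.98), ([193.0, 222.0], 0.96)]
scene eraser []
scene glue_stick [([307.0, 236.0], 0.8)]
scene binder_clip [([345.0, 237.0], 0.6)]
top tray_two [([392.0, 220.0], 0.63)]
top tray_three [([175.0, 208.0], 0.86), ([251.0, 154.0], 0.52)]
top vial_a [([306.0, 195.0], 0.52), ([286.0, 180.0], 0.48), ([25
[... 226 characters left out ...]
top binder_clip [([173.0, 209.0], 0.46), ([317.0, 239.0], 0.45)]
{'time': 0.9, 'joint_pos': array([1.17521332e+00, 4.79633027e-02, 9.91981856e-02, 1.62200582e+00,
       5.38122110e-06, 1.44298801e+00]), 'qd': array([-0.00022916,  0.00074904,  0.00011673,  0.00106625,  0.00178115,
       -0.00062272]), 'tau': array([ 1.68922732e-03, -3.38635540e+01,  3.20159805e+01,  7.71624418e-04,
        1.19340129e-04, -1.63358767e-06]), 'tool_pos': array([0.13891751, 0.50627188, 0.40472976]), 'eef_rot': array([ 0.21021662,  1.56055514, -0.21017581]), 'wrist_force': array([ 0.9098151 ,  0.07526815, -0.11703775]), 'torque': array([-0.01993738, -0.00089043, -0.02557703]), 'finger_gap': 0.08567055945231218}
```

View pics/scene0.png

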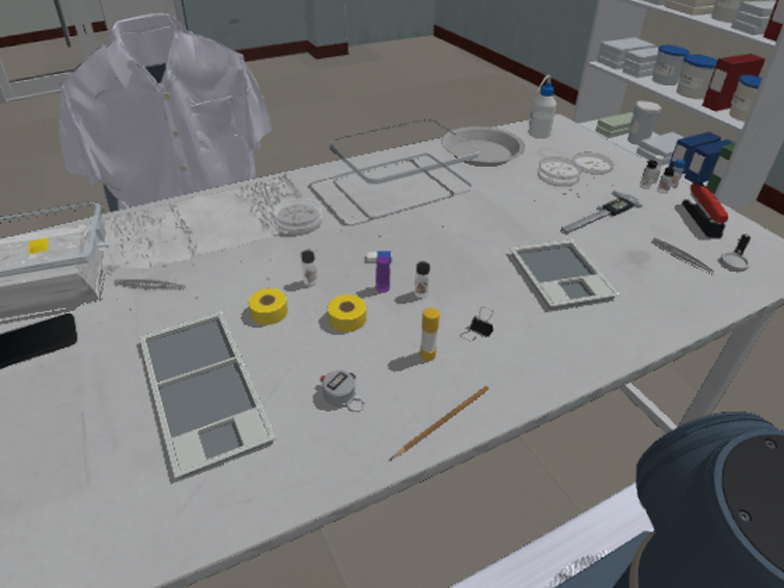

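View pics/top0.png

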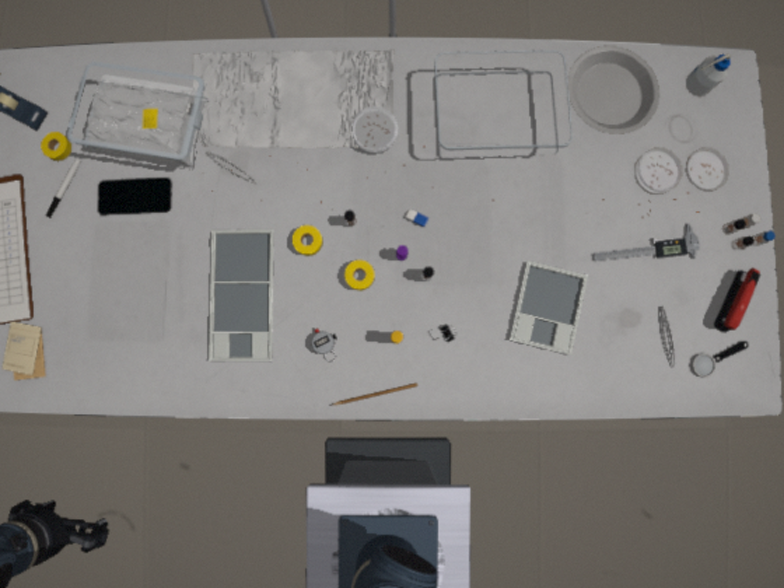

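```bash
python3 - <<'E'
import pickle,cv2
d=pickle.load(open("cam0.pkl","rb"))
im=d["top"]["pixels"][:,:,::-1]
cv2.imwrite("pics/topcrop.png",cv2.resize(im[120:270,120:340],(800,545),interpolation=cv2.INTER_CUBIC))
im=d["scene"]["pixels"][:,:,::-1]
cv2.imwrite("pics/scenecrop.png",cv2.resize(im[150:320,170:390],(776,600),interpolation=cv2.INTER_CUBIC))
E
```

```text
(no output)
```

View pics/topcrop.png

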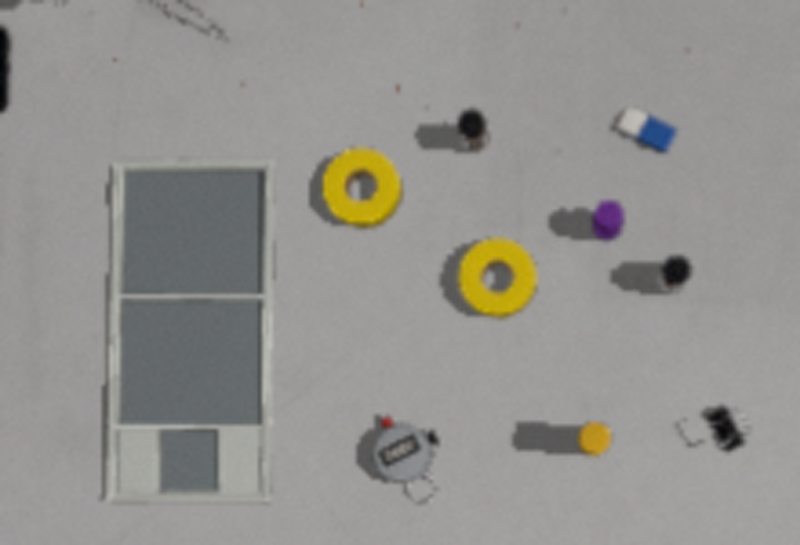

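View pics/scenecrop.png

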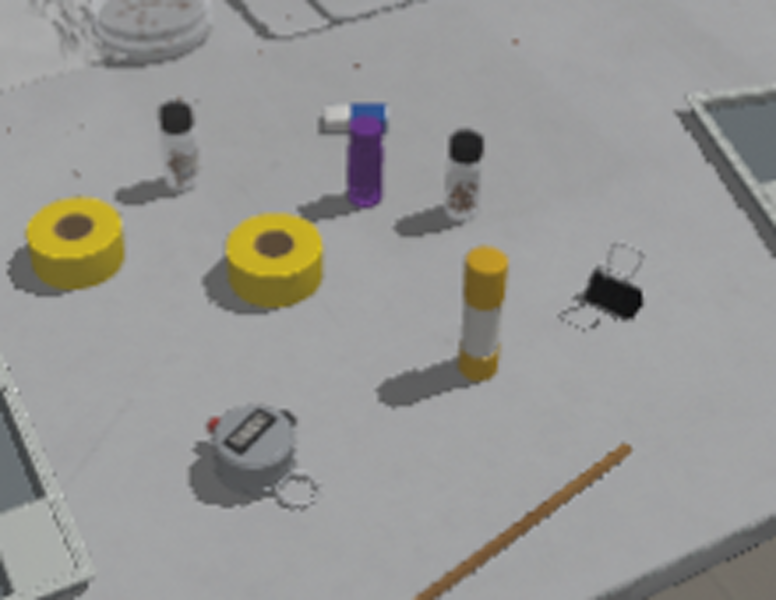

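The lookalikes, in top-picture pixels (784 wide):
- **Yellow rolls:** (307,240), (359,275) and (55,145). The roll at (359,275) looks nearest the base, which I'll check in metres.
- **Vials:** black-capped at (349,216) and (427,272). The purple one at (402,253) is a decoy, and the brown bottles at (740,230) are different things.
- **Other items:** tally counter at (323,341), eraser at (416,218), glue stick at (397,337), binder clip at (445,333).
- **Trays:** long at (240,296), short at (548,307).

Next I'll turn these into positions.

```bash
cat > helpers.py <<'E'
import numpy as np,cv2,pickle
def K(c):
    f=210/np.tan(np.radians(c["vfov"]/2)); return np.array([[f,0,c["cx"]],[0,f,c["cy"]],[0,0,1]])
def cloud(c):
    v,u=np.mgrid[0:420,0:560]
    p=cv2.undistortPoints(np.stack([u,v],-1).reshape(-1,1,2).astype(np.float64),K(c),np.array(c["dist"])).reshape(420,560,2)
    z=c["depth"].astype(float)
    X=np.stack([p[...,0]*z,p[...,1]*z,z],-1)
    return (X-c["t"])@c["R"]   # R^T (X-t)
def onplane(c,pts,z):
    p=cv2.undistortPoints(np.array(pts,float).reshape(-1,1,2),K(c),np.array(c["dist"])).reshape(-1,2)
    d=np.c_[p,np.ones(len(p))]@c["R"]; o=-c["R"].T@c["t"]
    return o+d*((z-o[2])/d[:,2])[:,None]
def proj(c,X):
    return cv2.projectPoints(np.array(X,float).reshape(-1,1,3),cv2.Rodrigues(c["R"])[0],c["t"],K(c),np.array(c["dist"]))[0].reshape(-1,2)
E
python3 - <<'E'
from helpers import *
d=pickle.load(open("cam0.pkl","rb"))
for n in d:
    c=d[n];W=cloud(c);hsv=cv2.cvtColor(c["pixels"],cv2.COLOR_RGB2HSV)
    ok=(c["depth"]>0)&(W[...,0]>.2)&(W[...,0]<.75)&(abs(W[...,1])<.45)
    t=ok&(abs(W[...,2])<.006); print(n,"table z",np.median(W[...,2][t]))
    m=(ok&(W[...,2]>.006)).astype(np.uint8)
    k,l,s,ce=cv2.connectedComponentsWithStats(m)
    for i in range(1,k):
        if s[i,4]<15: continue
        P=W[l==i]; top=P[P[:,2]>P[:,2].max()-.008]
        (cx,cy),r=cv2.minEnclosingCircle(top[:,:2].astype(np.float32))
        print(i,s[i,:5],"zmax %.3f"%np.percentile(P[:,2],97),"topmed",np.round(np.median(top,0),4),"circ",np.round([cx,cy,r],4),c["pixels"][l==i].mean(0).astype(int))
E
```

```text
scene table z 0.0005903877665436624
4 [ 364  171   79   49 1032] zmax 0.014 topmed [ 0.4637 -0.3143  0.0123] circ [ 0.5005 -0.3145  0.1024] [151 154 151]
5 [215 178  11  25 230] zmax 0.061 topmed [0.6721 0.0773 0.0606] circ [0.6732 0.0785 0.0114] [102 101 101]
6 [262 179  18  29 322] zmax 0.061 topmed [ 0.6024 -0.024   0.0602] circ [ 0.6049 -0.0239  0.0113] [ 88  74 113]
8 [296 186  11  26 239] zmax 0.062 topmed [ 0.5617 -0.0725  0.0604] circ [ 0.5642 -0.0739  0.0114] [92 90 90]
14 [178 206  27  25 546] zmax 0.028 topmed [0.6285 0.1624 0.0265] circ [0.6316 0.1622 0.0311] [160 141  44]
15 [234 210  27  26 568] zmax 0.028 topmed [0.56   0.0596 0.0266] circ [0.5627 0.0586 0.0296] [160 141  43]
18 [300 220  14  37 398] zmax 0.085 topmed [ 0.4381 -0.0127  0.0843] circ [ 0.4399 -0.0131  0.0115] [127 111  69]
19 [336 220  17  18 136] zmax 0.037 topmed [ 0.4468 -0.1082  0.0362] circ [ 0.4486 -0.1165  0.0157] [50 51 52]
20 [  99  222   99  120 2688] zmax 0.014 topmed [0.4444 0.2996 0.0123] circ [0.524  0.2924 0.145 ] [155 159 155]
21 [ 51 227   4  17  35] zmax 0.010 topmed [0.7214 0.4481 0.00
[... 1153 characters left out ...]
  0.0101] [ 92  53 114]
146 [246 185  22  22 323] zmax 0.030 topmed [0.5613 0.0561 0.0268] circ [0.5626 0.0573 0.0291] [183 159  28]
159 [ 364  186   56   68 1035] zmax 0.016 topmed [ 0.4618 -0.3057  0.0135] circ [ 0.4999 -0.3167  0.1013] [159 160 155]
176 [301 190   9  11  74] zmax 0.063 topmed [ 0.5629 -0.0729  0.0604] circ [ 0.5637 -0.0748  0.0105] [61 59 60]
386 [315 232  12  12  64] zmax 0.037 topmed [ 0.4472 -0.1202  0.0356] circ [ 0.4494 -0.1158  0.0149] [59 58 59]
397 [223 234  18  20 227] zmax 0.032 topmed [0.4332 0.128  0.029 ] circ [0.4298 0.1278 0.0209] [114 112 112]
402 [279 236   9   9  63] zmax 0.088 topmed [ 0.4401 -0.0143  0.0832] circ [ 0.4404 -0.015   0.0111] [177 141  45]
```

```bash
python3 - <<'E'
from helpers import *
d=pickle.load(open("cam0.pkl","rb"))
for n in d:
    c=d[n];W=cloud(c)
    for nm,x0,x1,y0,y1,zl,zh in [("three",.35,.7,.21,.37,.009,.016),("two",.38,.62,-.42,-.22,.009,.016),("eraser",.63,.72,-.1,-.04,.008,.016)]:
        m=(W[...,0]>x0)&(W[...,0]<x1)&(W[...,1]>y0)&(W[...,1]<y1)&(W[...,2]>zl)&(W[...,2]<zh)&(c["depth"]>0)
        if m.sum()<10: continue
        r=cv2.minAreaRect((W[m][:,:2]*1000).astype(np.float32)); print(n,nm,m.sum(),np.round(r[0],1),np.round(r[1],1),round(r[2],1))
    # grey floors
    g=c["pixels"].astype(int); 
c=d["top"]
im=c["pixels"].copy()
hsv=cv2.cvtColor(im,cv2.COLOR_RGB2HSV)
# pocket floors by colour on z=.003
print(im[200,175],im[205,390])
m=(abs(im.astype(int)-im[200,175].astype(int)).max(-1)<14).astype(np.uint8)
k,l,s,ce=cv2.connectedComponentsWithStats(m)
for i in range(1,k):
    if s[i,4]>150:
        v,u=np.nonzero(l==i); P=onplane(c,np.c_[u,v],.003)[:,:2]*1000
        r=cv2.minAreaRect(P.astype(np.float32)); print(s[i],np.round(r[0],1),np.round(r[1],1),round(r[2],1))
cv2.imwrite("pics/er.png",cv2.resize(im[140:180,270:330,::-1],(780,520),interpolation=cv2.INTER_CUBIC))
# tally features
for nm,mm in (("red",(im[...,0].astype(int)-im[...,1]>50)&(im[...,2]<110)),):
    v,u=np.nonzero(mm[225:260,210:245]); print(nm,len(u),u.mean()+210,v.mean()+225,onplane(c,[[u.mean()+210,v.mean()+225]],.014))
cv2.imwrite("pics/tally.png",cv2.resize(im[225:265,205:255,::-1],(750,600),interpolation=cv2.INTER_CUBIC))
E
```

```text
scene three 2509 [524.3 292.6] [265.4 126.9] 0.6
scene two 938 [ 500.6 -316.5] [129.1 165.3] 76.2
scene eraser 76 [679.2 -56.6] [39.6 19.8] 64.0
top three 1018 [525.  292.3] [261.6 126.4] 0.6
top two 813 [ 518.4 -327.3] [140.9 204.1] 76.0
top eraser 94 [672.3 -70.9] [74.3 20.8] 61.9
[109 112 112] [105 112 112]
[418  36  52  57 319] [ 969.1 -499.7] [175.5 131. ] 21.7
[312  48  65   6 157] [ 993.8 -193.6] [ 15.7 187.6] 1.0
[ 154  166   39   35 1264] [600.9 294.6] [ 96.4 108.4] 0.1
[ 372  190   45   42 1234] [ 525.4 -324.3] [109.5  97.1] 76.2
[ 153  202   39   35 1325] [499.5 294.5] [ 95.1 107.5] 0.1
[379 227  17  20 212] [ 452.9 -303.8] [37.8 46.2] 77.6
[164 238  16  17 253] [424.6 293. ] [44.7 42.1] 1.2
[219 362  24  58 962] [ 31.5 126.1] [156.2  62.7] 0.2
red 4 226.0 235.75 [[0.453324   0.14052078 0.014     ]]
```

View pics/tally.png

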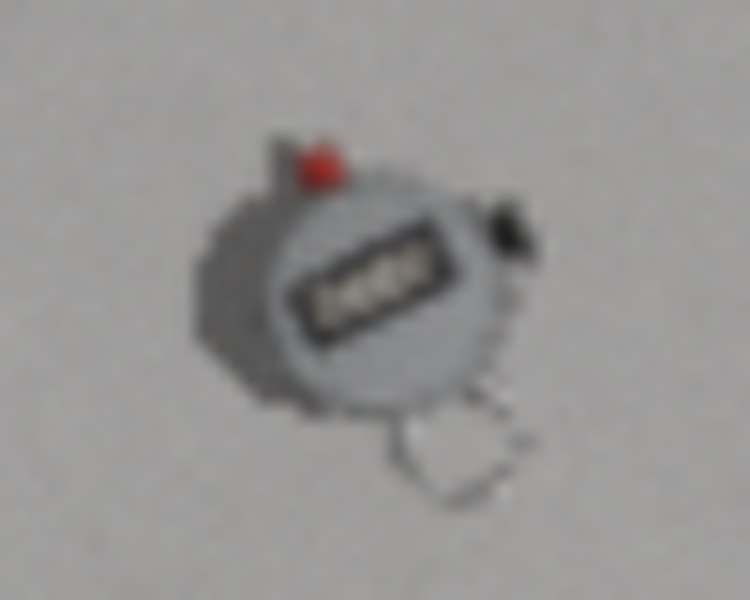

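View pics/er.png

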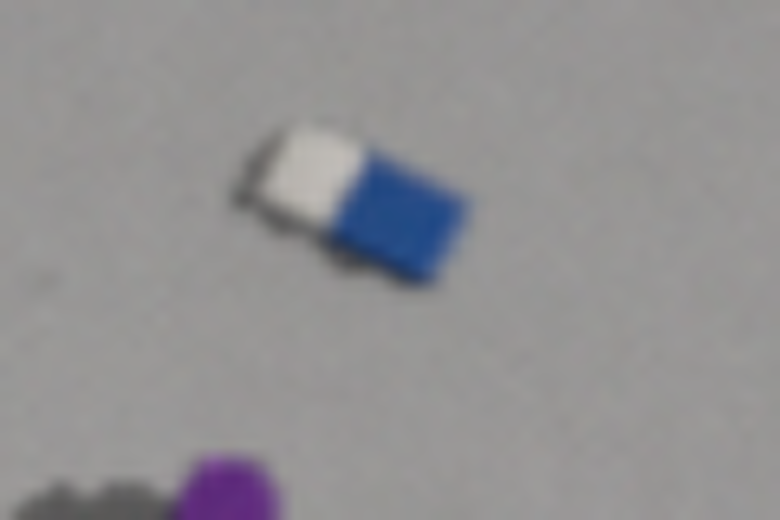

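```bash
cat >> helpers.py <<'E'
from scipy.spatial.transform import Rotation as Ro
def ori(a):
    c,s=np.cos(a),np.sin(a)
    return Ro.from_matrix(np.array([[0,c,s],[0,s,-c],[-1,0,0]])).as_rotvec()
def best(m,p,a):
    out=[]
    for k in(0,np.pi):
        q=m.solve_ik(np.array(p),ori(a+k))
        if q is not None: out.append((abs(q-m.state()["joint_pos"]).max(),a+k,q))
    return min(out,key=lambda o:o[0])
def pick(m,x,y,z,a,op,zs=.33):
    a=best(m,[x,y,z],a)[1]
    m.move_ptp([x,y,zs],ori(a)); m.command_gripper(op)
    m.move_l([x,y,z],rate=.2)
    f0=m.state()["wrist_force"]
    m.command_gripper(0.0)
    s=m.state(); print("gap",s["finger_gap"],"t",s["time"],"F",np.round(f0,1),np.round(s["wrist_force"],1))
    m.move_l([x,y,zs],rate=.25)
    s=m.state(); print("lifted gap",s["finger_gap"],"F",np.round(s["wrist_force"],2)); return a
def place(m,x,y,z,a,op,zs=.33):
    a=best(m,[x,y,z],a)[1]
    m.move_ptp([x,y,zs],ori(a))
    m.move_l([x,y,z+.02],rate=.25); m.move_l([x,y,z],rate=.06)
    s=m.state(); print("down F",np.round(s["wrist_force"],2),"pos",np.round(s["tool_pos"],4),"gap",s["finger_gap"])
    m.command_gripper(op); m.pause(.1)
    m.move_l([x,y,z+.03],rate=.12);m.move_l([x,y,zs],rate=.3); print("t",m.state()["time"])
def snap(m,tag):
    for n in("scene","top"):
        c=m.read_camera(n); pickle.dump(c,open(f"{tag}_{n}.pkl","wb"))
        cv2.imwrite(f"pics/{tag}_{n}.png",cv2.resize(c["pixels"][:,:,::-1],(784,588),interpolation=cv2.INTER_CUBIC))
E
python3 - <<'E'
from plant import manip as m
from helpers import *
for nm,x,y,z,a in [("vb",.564,-.0745,.193,np.radians(140)),("w2",.4525,-.3042,.197,np.radians(76)),("tally",.43,.1285,.178,2.84),("p2",.525,-.323,.18,np.radians(76)),
 ("va",.673,.0775,.193,1.57),("w3",.4245,.2925,.197,1.57),("roll",.5627,.058,.176,1.57),("p3n",.4995,.293,.18,1.57),("er",.679,-.057,.176,np.radians(-26)),("p3f",.5995,.293,.18,1.57)]:
    for zz in(z,.33):
        for k in (0,np.pi):
            q=m.solve_ik([x,y,zz],ori(a+k)); print(nm,zz,None if q is None else np.round(q,2))
E
```

```text
vb 0.193 [-0.25  0.22 -0.14  1.21 -0.   -1.12]
vb 0.193 [-0.25  0.22 -0.14  1.21  0.    2.02]
vb 0.33 [-0.25  0.16  0.07  1.48 -0.   -1.12]
vb 0.33 [-0.25  0.16  0.07  1.48  0.    2.02]
w2 0.197 [-0.71  0.16 -0.2   1.21  0.   -0.47]
w2 0.197 [-0.71  0.16 -0.2   1.21  0.    2.67]
w2 0.33 [-0.71  0.1   0.    1.48  0.   -0.47]
w2 0.33 [-0.71  0.1   0.    1.48  0.    2.67]
tally 0.178 [ 0.14 -0.07 -0.48  1.17  0.   -1.13]
tally 0.178 [ 0.14 -0.07 -0.48  1.17  0.    2.01]
tally 0.33 [ 0.14 -0.16 -0.24  1.48  0.   -1.13]
tally 0.33 [ 0.14 -0.16 -0.24  1.48  0.    2.01]
p2 0.18 [-0.66  0.35 -0.01  1.22  0.   -0.42]
p2 0.18 [-0.66  0.35 -0.01  1.22  0.    2.73]
p2 0.33 [-0.66  0.28  0.22  1.5   0.   -0.42]
p2 0.33 [-0.66  0.28  0.22  1.5   0.    2.73]
va 0.193 [0.02 0.49 0.21 1.29 0.   0.02]
va 0.193 [ 0.02  0.49  0.21  1.29  0.   -3.13]
va 0.33 [0.02 0.45 0.43 1.55 0.   0.02]
va 0.33 [ 0.02  0.45  0.43  1.55  0.   -3.13]
w3 0.197 [ 0.47  0.08 -0.28  1.21  0.    0.47]
w3 0.197 [ 0.47  0.08 -0.28  1.21  0.   -2.67]
w3 0.33 [ 0.47  0.02 -0.08  1.47  0.    0.47]
w3 0.33 [ 0.47  0.02 -0.08  1.47  0.   -2.67]
roll 0.176 [-0.02  0.23 -0.16  1.18  0.   -0.02]
roll 0.176 [-0.02  0.23 -0.16  1.18  0.    3.13]
roll 0.33 [-0.02  0.15  0.06  1.48  0.   -0.02]
roll 0.33 [-0.02  0.15  0.06  1.48  0.    3.13]
p3n 0.18 [ 0.41  0.26 -0.12  1.19  0.    0.42]
p3n 0.18 [ 0.41  0.26 -0.12  1.19  0.   -2.73]
p3n 0.33 [0.41 0.18 0.1  1.49 0.   0.42]
p3n 0.33 [ 0.41  0.18  0.1   1.49  0.   -2.73]
er 0.176 [-0.18  0.51  0.21  1.26  0.    1.84]
er 0.176 [-0.18  0.51  0.21  1.26 -0.   -1.3 ]
er 0.33 [-0.18  0.46  0.45  1.55  0.    1.84]
er 0.33 [-0.18  0.46  0.45  1.55 -0.   -1.3 ]
p3f 0.18 [0.35 0.47 0.16 1.26 0.   0.35]
p3f 0.18 [ 0.35  0.47  0.16  1.26  0.   -2.79]
p3f 0.33 [0.35 0.42 0.39 1.54 0.   0.35]
p3f 0.33 [ 0.35  0.42  0.39  1.54  0.   -2.79]
```

```bash
python3 - <<'E'
from plant import manip as m
from helpers import *
pick(m,.564,-.0745,.193,np.radians(140),.055)
place(m,.4525,-.3042,.1965,np.radians(76),.045)
snap(m,"s1")
E
```

```text
gap 0.02250011797622963 t 5.0917 F [ 0.5 -0.   0.1] [-0.6  0.1  6.1]
lifted gap 0.022488132516243625 F [ 0.47  0.32 -0.12]
down F [1.06 0.92 4.92] pos [ 0.4533 -0.3049  0.1981] gap 0.02222039359482047
t 9.2167
```

View pics/s1_scene.png

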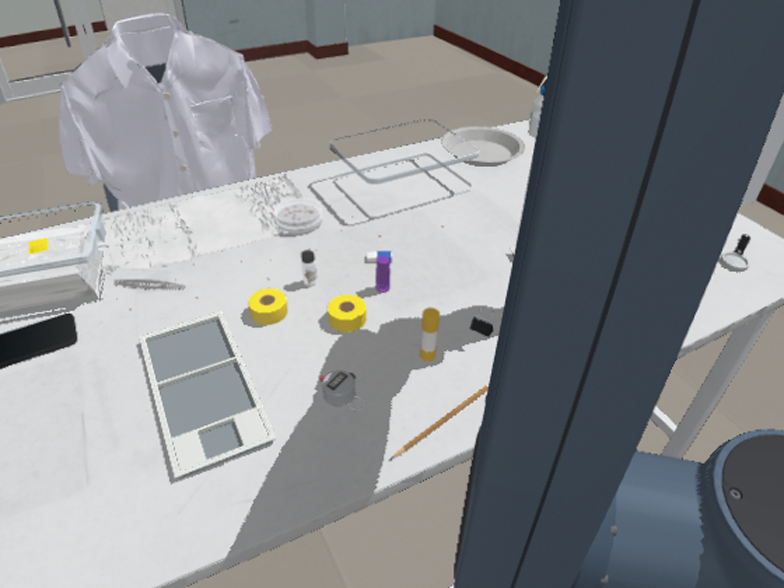

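The arm hides the short tray, and the contact came about 1.5 mm early with a light 5 N. I'll pick the tally counter, then look from there.

```bash
python3 - <<'E'
from plant import manip as m
from helpers import *
pick(m,.43,.1285,.178,2.84,.075)
snap(m,"s2")
W=cloud(pickle.load(open("s2_top.pkl","rb")))
q=(abs(W[...,0]-.4525)<.03)&(abs(W[...,1]+.304)<.03)&(W[...,2]>.03)
P=W[q];print(q.sum(),P[:,2].max() if len(P) else 0,np.median(P[P[:,2]>.05],0) if len(P) else 0)
im=pickle.load(open("s2_scene.pkl","rb"))["pixels"][:,:,::-1]
cv2.imwrite("pics/s2c.png",np.hstack([cv2.resize(im[150:230,350:450],(400,320),interpolation=cv2.INTER_CUBIC)]))
E
```

```text
gap 0.040933192295009295 t 12.6167 F [ 0.6 -0.3  0.8] [-0.5 -0.1  6.2]
lifted gap 0.04058768108292774 F [ 0.29 -0.37 -1.47]
81 0.06739187282253721 [ 0.45161201 -0.30476299  0.06303162]
```

View pics/s2_scene.png

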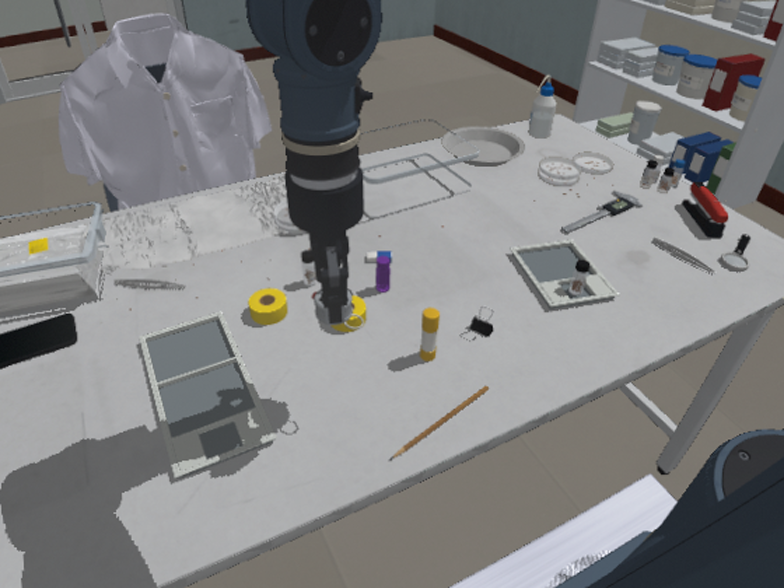

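View pics/s2c.png

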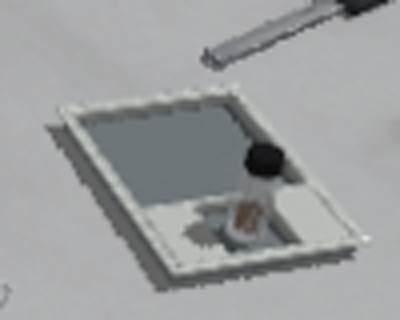

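The vial stands in the short tray's well, at scene px (580,275), with its top at 63 mm as expected. The tally counter is held at about (340,310). Next I'll place it.

```bash
python3 - <<'E'
from plant import manip as m
from helpers import *
place(m,.525,-.323,.1825,np.radians(76),.056)
pick(m,.673,.0775,.193,1.57,.06)
snap(m,"s3")
im=pickle.load(open("s3_scene.pkl","rb"))["pixels"][:,:,::-1]
im2=pickle.load(open("s3_top.pkl","rb"))["pixels"][:,:,::-1]
cv2.imwrite("pics/s3c.png",np.hstack([cv2.resize(im[150:230,350:450],(400,320),interpolation=cv2.INTER_CUBIC),cv2.resize(im2[175:255,345:445],(400,320),interpolation=cv2.INTER_CUBIC)]))
E
```

```text
down F [ 1.26 -0.97  0.05] pos [ 0.5254 -0.3234  0.183 ] gap 0.04062554318044894
t 17.65
gap 0.022723587024783668 t 21.4333 F [ 0.8 -1.3  0.3] [ 0.1 -0.1  5.3]
lifted gap 0.022383571917292167 F [ 0.14  0.39 -0.61]
```

View pics/s3_scene.png

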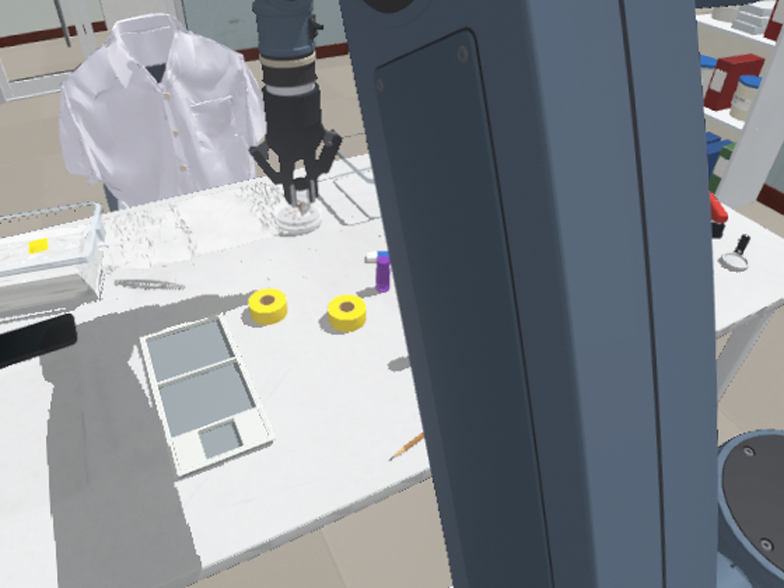

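View pics/s3c.png

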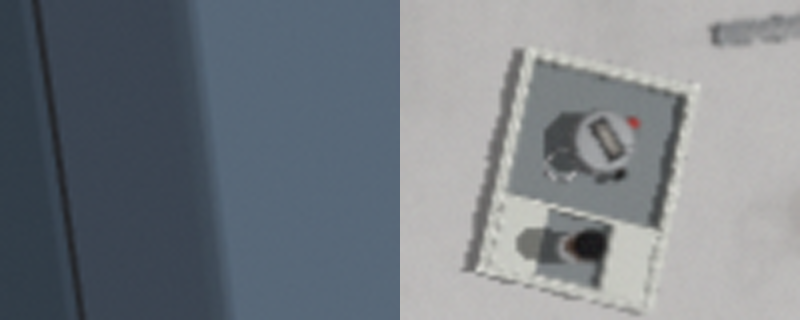

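The top crop shows the short tray complete: the tally is dial-up in the large pocket and the vial is in the well. The second vial is held. Next I'll place it and do the roll.

```bash
python3 - <<'E'
from plant import manip as m
from helpers import *
place(m,.4245,.2925,.1975,1.57,.045)
c=m.read_camera("top");W=cloud(c)
yl=(c["pixels"][...,0]>130)&(c["pixels"][...,2]<90)&(W[...,2]>.018)&(np.hypot(W[...,0]-.5627,W[...,1]-.058)<.05)
print("roll now",yl.sum(),cv2.minEnclosingCircle(W[yl][:,:2].astype(np.float32)) if yl.sum()>50 else None)
pick(m,.5627,.058,.175,1.57,.082)
snap(m,"s4")
E
```

```text
down F [1.06 0.25 1.78] pos [0.425  0.2928 0.1981] gap 0.021990663765537218
t 25.9
roll now 294 ((0.5620908141136169, 0.05764371156692505), 0.02920360676944256)
gap 0.05598837593788814 t 28.7417 F [-0.2 -0.1  1.3] [0.3 0.5 6.1]
lifted gap 0.05608886105296868 F [-0.13 -0.7  -0.72]
```

View pics/s4_scene.png

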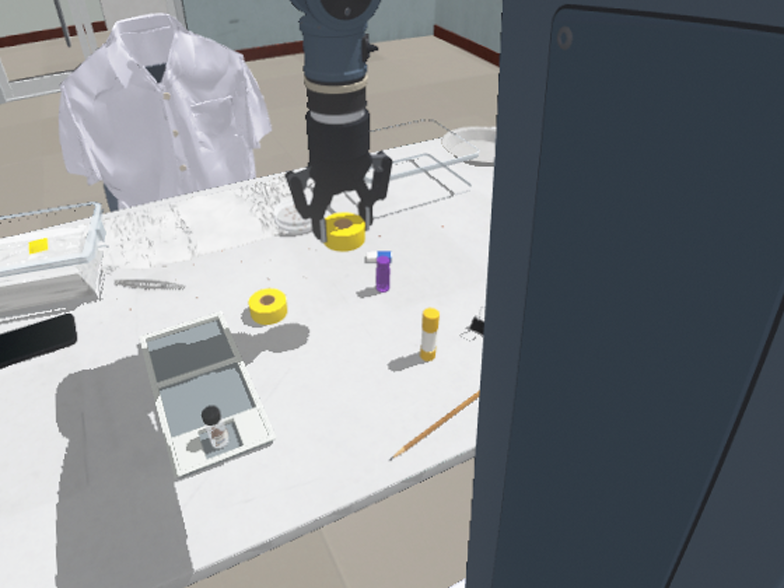

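The vial stands in the long tray's well at (216,430), and the right-hand roll is held level at (346,232). Next I'll place the roll and then fetch the eraser.

```bash
python3 - <<'E'
from plant import manip as m
from helpers import *
place(m,.4995,.293,.1795,1.57,.067)
c=m.read_camera("top");W=cloud(c)
q=(W[...,2]>.008)&(W[...,2]<.016)&(np.hypot(W[...,0]-.679,W[...,1]+.057)<.03)
print("eraser",q.sum(),cv2.minAreaRect((W[q][:,:2]*1000).astype(np.float32)) if q.sum()>30 else None)
pick(m,.679,-.057,.1755,np.radians(-26),.045)
snap(m,"s5")
E
```

```text
down F [ 1.68 -0.31  4.4 ] pos [0.5004 0.2934 0.1807] gap 0.055972895877022304
t 33.0417
eraser 97 ((679.2266235351562, -56.35619354248047), (43.94411087036133, 20.765838623046875), 63.945533752441406)
gap 0.017748189865520972 t 36.1667 F [-0.1 -0.7 -0.2] [ 0.8 -1.8  4.7]
lifted gap 0.017686037861995775 F [ 0.86  0.11 -1.14]
```

View pics/s5_scene.png

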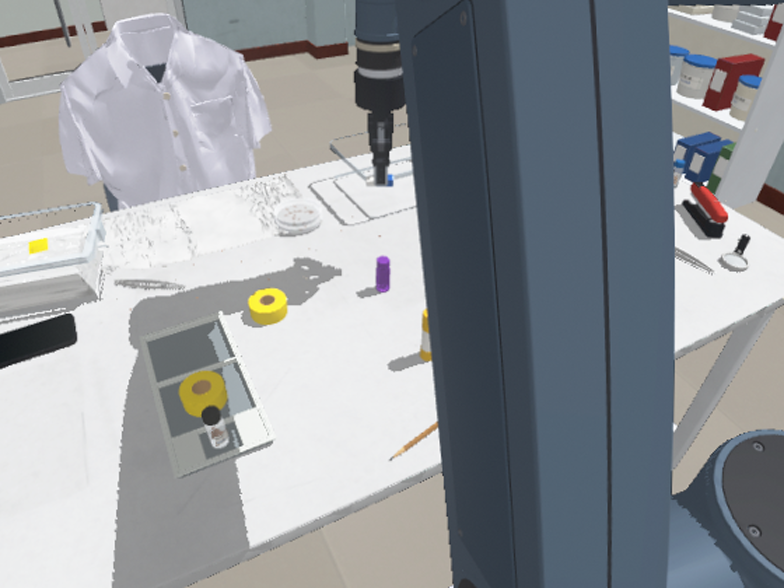

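The roll sits in the long tray's near pocket at (203,392), and the eraser is held at (382,180). I'll place the eraser in the far pocket and back away.

```bash
python3 - <<'E'
from plant import manip as m
from helpers import *
place(m,.5995,.293,.1795,1.57,.036)
m.goto_joints([1.175,.048,.099,1.622,0,1.443])
m.pause(.3)
snap(m,"s6")
for n in("scene","top"):
    c=pickle.load(open(f"s6_{n}.pkl","rb"));W=cloud(c)
    for nm,x,y,r,zl in [("vial2",.4525,-.3042,.022,.05),("vial3",.4245,.2925,.022,.05),("tally",.525,-.323,.035,.02),("roll",.4995,.293,.04,.02),("eraser",.5995,.293,.04,.009),("glue",.44,-.014,.03,.07),("clip",.449,-.116,.03,.015)]:
        q=(np.hypot(W[...,0]-x,W[...,1]-y)<r)&(W[...,2]>zl)&(W[...,2]<.12); P=W[q]
        if len(P): print(n,nm,len(P),"top z",np.round(np.percentile(P[:,2],[50,95]),4),np.round(cv2.minEnclosingCircle(P[:,:2].astype(np.float32))[0],4))
a=pickle.load(open("s6_top.pkl","rb"))["pixels"][:,:,::-1]
cv2.imwrite("pics/s6c.png",np.hstack([cv2.resize(a[155:265,135:225],(390,476),interpolation=cv2.INTER_CUBIC),cv2.resize(a[175:265,350:425],(390,476),interpolation=cv2.INTER_CUBIC)]))
print(m.state()["time"])
E
```

```text
down F [1.51 0.2  2.39] pos [0.6002 0.2933 0.1805] gap 0.017774252646389772
t 40.9083
scene vial2 82 top z [0.0613 0.0635] [ 0.4518 -0.305 ]
scene vial3 165 top z [0.0632 0.0652] [0.424  0.2922]
scene tally 189 top z [0.0289 0.0317] [ 0.5211 -0.3228]
scene roll 642 top z [0.0291 0.0309] [0.4986 0.2931]
scene eraser 178 top z [0.0153 0.017 ] [0.5972 0.2924]
scene glue 142 top z [0.0835 0.0859] [ 0.4396 -0.0133]
scene clip 75 top z [0.0195 0.0373] [ 0.4491 -0.1146]
top vial2 55 top z [0.0611 0.0656] [ 0.452  -0.3049]
top vial3 47 top z [0.0629 0.0669] [0.4239 0.2914]
top tally 194 top z [0.0295 0.0338] [ 0.5227 -0.3259]
top roll 304 top z [0.0283 0.0327] [0.4993 0.294 ]
top eraser 116 top z [0.0152 0.0191] [0.6079 0.2931]
top glue 63 top z [0.0832 0.0873] [ 0.4401 -0.015 ]
top clip 39 top z [0.0221 0.0376] [ 0.4492 -0.1156]
43.1667
```

View pics/s6_scene.png

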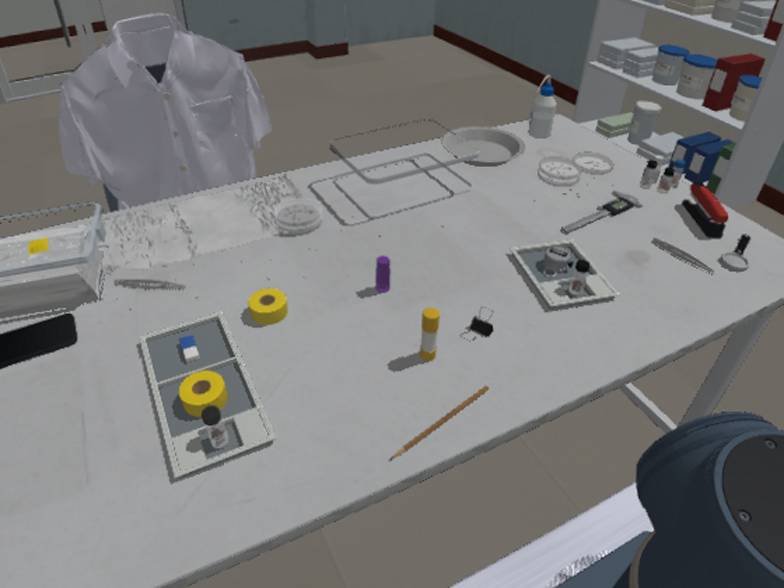

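View pics/s6c.png

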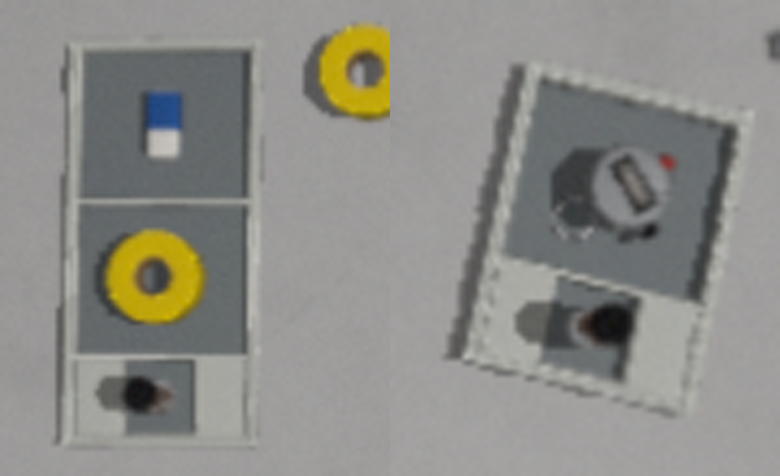

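Everything is seated, and the glue stick and clip haven't moved. I'll hand the job in.

```bash
python3 -c "
from plant import manip as m
print(m.job_done())"
```

```text
the job is handed in; nothing more can be done
None
```

Both kits are made up and the job is handed in, at about 43 s of the 115 s allowed.

- **Counting kit (short tray):** one seed vial stands in the well, and the tally counter lies dial-up in the large pocket.
- **Labelling kit (long tray):** the other vial stands in the well. The label roll that started nearest the base is in the near pocket, and the eraser lies flat in the far one.

**Last checks:** both cameras put every top within about 1–2 mm of what it should be on the pocket floors: vials about 62 mm, tally and roll about 29 mm, eraser 15 mm. The glue stick, binder clip, purple lookalike and other rolls were left where they were. Contact forces on placing stayed at or below about 5 N. The arm was back at its start pose, touching nothing.

**Small disagreements:**
- The first vial touched its floor about 1.5 mm earlier than I expected, but it stands properly.
- One camera's outline for the eraser was about 10 mm off the other's, probably from picking up the tray rim. In the picture, the eraser lies clear of the walls.

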